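Find the key that fits the centrifuge rotor nut

TASK

Try the nut keys from the tray on the hex nut of the centrifuge rotor until you find the one that fits: it goes fully down over the nut and turns it. With that key loosen the nut by about 30 degrees anticlockwise and finish still gripping it, upright and seated fully home on the nut, without letting go. Stand any key that does not fit back upright in the tray, touch the rotor and nut with nothing but the keys, and leave the other bench things alone.

Things in the scene. Friction and masses are not known exactly. Their poses are not given: they have to be found in the camera images.
- key_a: one of three steel nut keys, alike outside, 0.15 to 0.31 kg. Hexagonal barrel, 44 mm across flats, 30 mm tall; above it, from 30 to 70 mm, a flat upright grip plate 34 mm long (key x), 12 mm thick (key y), to be pinched across its thickness from above. Open hex mouth in the underside, 20 mm deep. Origin: centre of the underside, z up.
- key_b: another of the three keys, same outside as key_a. In each key the flats of mouth and barrel are parallel, and two of them are parallel to the plate's broad faces. The mouths differ: one is too narrow (19 mm across flats), one fits (26 mm), one is too wide (32 mm). Which is which is not told: find out by trying.
- key_c: the last of the three keys, same outside as key_a. On the nut the narrow key stops about 16 mm short of home; the fitting one goes home, has some 10 degrees of play either way from the middle, then turns the nut; the wide one goes home but twists freely, the nut staying still.
- tray: fixed white plastic tray, 110 mm (x) by 300 mm (y), rim 12 mm high, walls 4 mm, floor 4 mm thick. The keys stand on its floor, mouths down, in a row along its y, about 100 mm apart. Origin: underside centre, on the bench. It lies to the left or right of the rotor.
- rotor: fixed aluminium centrifuge rotor (132 mm across, conical, does not turn) on a round grey stand (150 mm), with a hex nut on top. Six dark tube wells, 48 mm from the axis. At the start a well and a flat of the nut face each of 30, 90, 150.. degrees from rotor x, so a key goes on with its x at a multiple of 60 degrees from rotor x. Origin: stand's underside centre, z up.
- nut_base (a point): foot of the nut, on its axis, 68 mm above the bench on a flat round shoulder 58 mm across; turns with the nut, at the start axes as the rotor's. Nut: 24 mm across flats for 12 mm, then 22 mm across flats for the top 4 mm; 16 mm tall, top 84 mm above the bench. A key is fully home when its underside rests on the shoulder, its origin at this point.
- nut (a joint): turn of the hex nut on the rotor, rad: 0 at the start, growing anticlockwise seen from above (loosening); stiff, takes about 0.4 N m to turn, stays where it is left and does not rise
- reagent_bottle: bystander, leave it alone: amber bottle, 56 mm across, 110 mm tall, origin underside centre
- slide_box: bystander, leave it alone: grey box, 60 x 100 x 35 mm, origin underside centre
- beaker: bystander, leave it alone: clear open beaker, 68 mm across, 80 mm tall, origin underside centre
Not all that is in view belongs to the job. What is shaped like the key_a but yellow is not meant.

How it is judged:
By the outcome, as a careful person would: the job done as asked, in the order asked, and still so for the second after the job is handed in, while the arm keeps its last pose, push and grip.
It also fails if it takes over 72 s, if anything falls off the work surface, if the arm or the gripper's body presses on something with over 40 N, if the wrist force passes 120 N, or if a joint passes its speed limit or range.

ROBOT

A 7-joint arm with a two-finger parallel gripper is mounted at the origin on the work surface. World frame = base frame: x ahead of the robot, y to its left, z up, the work surface at z = 0. Lengths are in m, angles in rad, forces in N, time in s.
With the tool pointing down it reaches from about 0.425 to 0.925 m from the base axis. Payload 6.8 kg.
Tool frame: the origin (TCP) lies at the very end of the fingers, on their centre line; the grasp point (between the pads) lies 19 mm behind it (bot.grasp_offset is the distance from the TCP to the grasp point, in m); z points along the fingers, y is the direction in which the jaws open and shut (so a half turn about z gives the same grasp; the last joint's range is limited). The gripper opens to 85 mm and grips with 20 to 120 N. Pads are 22 mm wide; open, the fingers measure 114 mm over their backs; the gripper's body (76 mm by 85 mm) begins 54 mm behind the grasp point. The pads swing forward as they close: fully open they stand 13 mm farther back than shut.
Start: joints at [1.026, 0.477, 0.022, 1.555, -0.011, 1.109, -0.083], TCP at [0.286, -0.612, 0.231] pointing down, gripper open.
Joint ranges: [-2.96, 2.96], [-0.34, 2.1], [-1.41, 1.46], [0.24, 2.44], [-1.37, 4.51], [0.17, 1.92], [-2.96, 2.96]. Speed limits (rad/s): [2.39, 2.39, 3.14, 3.14, 3.14, 3.14, 3.14].

INTERFACE

Orientations are given as a unit quaternion [w, x, y, z].
In Python, from station import monitor, cams, bot, finder gives the robot as it stands.
- The arm moves only by the tool jog_arm, never from a script. Its argument "plan" is a list of rows, each an object of numbers: "x", "y", "z": the shift along the tool's x, y, z as a fraction of full scale; "wx", "wy", "wz": the turn, a rotation vector about the tool's x, y, z as a fraction of full scale. A call has 1 to 12 rows; each row is the pose to reach, as a shift and turn from the pose measured when the call began, along the tool's axes at that moment, turning the shorter way round; what a row does not reach only later rows make up. Full scale, the value 1, is 20 cm for a shift and 180 degrees for a turn. A row lasts 1/12 s, in which the tool goes at most 41.7 mm and 7.16 degrees, less where a joint would pass 70% of its speed; a pose out of reach is approached as far as the arm can. A call with a number of a shift or a turn outside -1 to 1 is refused whole. A call with a gripper value outside its range is refused whole. "hand" is the opening, from -1 (shut) to 1 (fully open), set as the call begins (left out, the last holds). The fingers move at their own pace and stop on an object; "grip_force" is the grip in N (left out, the last holds). Time passes only in rows, so rows that repeat a pose let the fingers close. It gives the time, the measured TCP pose, the force and the opening at its end, in the units of the state.
- monitor.get_obs(): the state, without advancing time (a new reading comes with each control period).
- cams.read_camera(name): name is "scene" or "top" or "wrist"; returns the picture (480x640x3 uint8, red, green, blue); there is no depth.
- cams.get_calibration(name): a dict with "fx", "fy", "cx", "cy" (pixels), "distortion" ([k1, k2, p1, p2, k3] as OpenCV has them; the pictures are not rectified), "extrinsics" (4x4, takes a point from world to camera coordinates). Camera axes: x right, y down, z forward; pixel columns grow to the right and rows downward; lengths in m; the calibration is good to about 2 mm. A picture is of the moment at which its call begins: read the wrist's pose just before it. get_calibration takes no time and is no camera call; for the wrist camera it gives the pose at the moment of the call.
- bot.hand_in(): hands the job in, once; it reports no verdict.
Trained networks look in the newest picture that a camera, given by its name, has taken for a name from the list of things; names that differ only in an ending like _2 or _b are one class to them, and where a whole thing is asked for, a point or a joint stands for the part that bears it (a point fixed in the world has none). Each returns a list of dicts, best first, with "confidence" (0 to 1); they miss things now and then, are a little off and sometimes report something else, mostly with a low value. They report only what shows in the picture. A call takes as long as a camera call. They do not tell look-alikes from the thing itself.
- finder.find_in(camera, target): "bbox" ([left, top, width, height] in pixels, round what is visible of it).
- finder.place_of(camera, target): "location" ([column, row] in pixels: a listed point, or the origin of a listed thing).
The state is a dict: "t": time; "q": joint angles; "joint_vel": joint speeds; "joint_torque": joint torques, N m; "eef_pos": TCP position; "tool_rot": TCP orientation; "contact_force": force on the tool from outside, world axes, zero at the start; "torque": the same for the moment, N m; "gripper_width": opening from 0.0 (shut) to 1.0 (fully open).
Only numpy, scipy, OpenCV 4.12 (cv2) and the standard library are available. Lean on these libraries where they do the work, as an engineer would, in place of code of your own. Each camera call takes 0.05 s, during which the arm holds its last target. There are 200 camera calls.

## Working session

There is one attempt and no reset: what is moved stays moved. The work goes in short steps, Python scripts to look and compute and a tool call to move; the robot and the scene stay as the last step left them, time stands still between calls to the robot, and variables do not carry over. Pictures are saved under pics/ and viewed, about 8 in all and at most 12, crops included, and the job is handed in when it is done.

Besides the shell and the picture viewer there is one more tool, called after ">>>" in YAML: its name, and indented under it one key for each argument. jog_arm: Moves the arm, as the interface text tells. Shift numbers are shares of 20 cm and turn numbers shares of 180 degrees, none past 1 either way. Its arguments: {"type":"object","properties":{"plan":{"type":"array","items":{"type":"object","properties":{"x":{"type":"number","minimum":-1,"maximum":1},"y":{"type":"number","minimum":-1,"maximum":1},"z":{"type":"number","minimum":-1,"maximum":1},"wx":{"type":"number","minimum":-1,"maximum":1},"wy":{"type":"number","minimum":-1,"maximum":1},"wz":{"type":"number","minimum":-1,"maximum":1}}}},"hand":{"type":"number"},"grip_force":{"type":"number"}},"required":["plan"]}

```bash
ls; mkdir -p pics; cat > h.py <<'E'
import numpy as np, cv2
from scipy.spatial.transform import Rotation as R
from station import monitor, cams, bot, finder
def cal(n):
    c=cams.get_calibration(n); K=np.array([[c['fx'],0,c['cx']],[0,c['fy'],c['cy']],[0,0,1.]])
    return K,np.array(c['distortion'],float),np.array(c['extrinsics'])
def ray(n,px,z,c=None):
    K,d,E=c or cal(n); p=cv2.undistortPoints(np.array([[px]],float),K,d)[0,0]
    Rm,t=E[:3,:3],E[:3,3]; o=-Rm.T@t; v=Rm.T@np.array([p[0],p[1],1])
    return o+v*(z-o[2])/v[2]
def proj(n,P,c=None):
    K,d,E=c or cal(n); return cv2.projectPoints(np.atleast_2d(np.array(P,float)),cv2.Rodrigues(E[:3,:3])[0],E[:3,3],K,d)[0][:,0]
def save(n,f):
    im=cams.read_camera(n); cv2.imwrite('pics/'+f,im[:,:,::-1]); return im
def tcp():
    o=monitor.get_obs(); q=o['tool_rot']; return np.array(o['eef_pos']),R.from_quat([q[1],q[2],q[3],q[0]]),o
E
python3 - <<'E'
from h import *
np.set_printoptions(precision=4,suppress=True)
p,r,o=tcp(); print(o['t'],p,r.as_matrix())
a=save('scene','s0.png'); 
for n in ['top','scene']:
    if n=='top': b=save('top','t0.png')
    for th,z in [('key_a',0.004),('tray',0),('rotor',0),('nut_base',.068),('reagent_bottle',0),('slide_box',0),('beaker',0)]:
        for d in finder.place_of(n,th): print(n,th,round(d['confidence'],2),np.round(d['location']),ray(n,d['location'],z))
E
```

```text
pics
0.0 [ 0.2853 -0.6111  0.2303] [[ 0.9061  0.423  -0.0009]
 [ 0.423  -0.9061  0.0016]
 [-0.0002 -0.0018 -1.    ]]
top key_a 0.9 [387. 279.] [ 0.5666 -0.1651  0.004 ]
top key_a 0.78 [483. 251.] [ 0.6358 -0.3822  0.004 ]
top key_a 0.62 [337. 288.] [ 0.545  -0.0539  0.004 ]
top key_a 0.57 [431. 277.] [ 0.574  -0.2644  0.004 ]
top tray 0.6 [386. 279.] [ 0.5665 -0.1624  0.    ]
top rotor 0.69 [251. 277.] [0.5632 0.1398 0.    ]
top nut_base 0.7 [243. 278.] [0.5578 0.1472 0.068 ]
top reagent_bottle 0.58 [316. 192.] [ 0.7625 -0.0009  0.    ]
top slide_box 0.86 [413. 199.] [ 0.7527 -0.2221  0.    ]
top beaker 0.79 [214. 190.] [0.7606 0.2347 0.    ]
scene key_a 0.96 [281. 285.] [ 0.5672 -0.1455  0.004 ]
scene key_a 0.86 [245. 318.] [ 0.5736 -0.2611  0.004 ]
scene key_a 0.82 [225. 368.] [ 0.6343 -0.3766  0.004 ]
scene key_a 0.8 [302. 263.] [ 0.5544 -0.0598  0.004 ]
scene tray 0.6 [278. 289.] [ 0.5662 -0.1539  0.    ]
scene rotor 0.85 [357. 225.] [0.5614 0.1414 0.    ]
scene nut_base 0.54 [357. 200.] [0.5597 0.1413 0.068 ]
scene reagent_bottle 0.67 [401. 285.] [0.7625 0.0099 0.    ]
scene reagent_bottle 0.66 [246. 316.] [ 0.5682 -0.2539  0.    ]
scene slide_box 0.87 [336. 349.] [ 0.7601 -0.2181  0.    ]
scene slide_box 0.64 [358. 200.] [0.5005 0.2387 0.    ]
scene slide_box 0.45 [453. 233.] [0.7635 0.2516 0.    ]
scene beaker 0.87 [452. 231.] [0.7581 0.258  0.    ]
scene beaker 0.62 [282. 286.] [ 0.5661 -0.1439  0.    ]
```

```bash
ls pics; ls .
```

```text
s0.png
t0.png
h.py
pics
```

```bash
python3 - <<'E'
import cv2
a=cv2.imread('pics/t0.png')[150:350,180:520]; cv2.imwrite('pics/t0c.png',cv2.resize(a,(800,470),interpolation=cv2.INTER_CUBIC))
E
```

```text
(no output)
```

View pics/t0c.png

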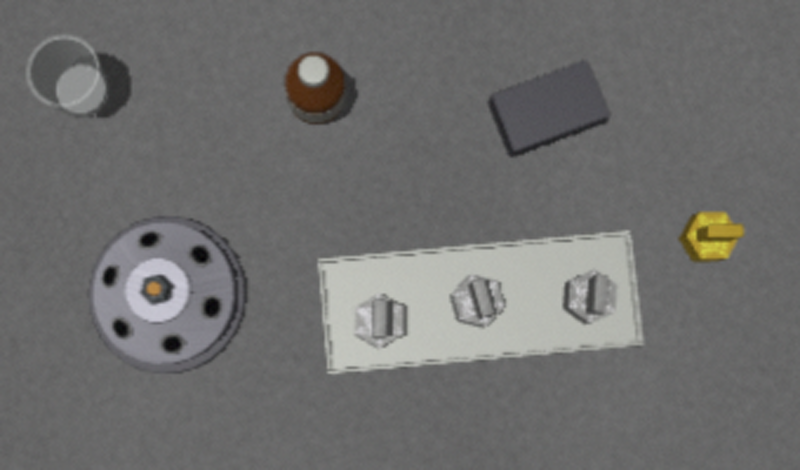

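View pics/s0.png

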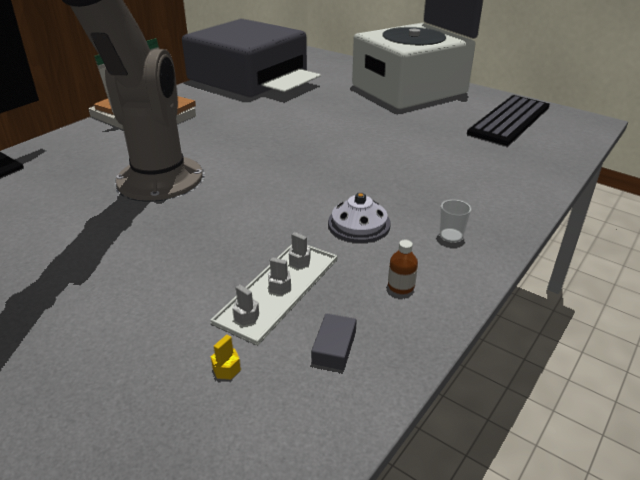

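Three grey keys stand in the tray at full-frame pixels (337,288), (387,279) and (431,277). The yellow look-alike at (483,251), outside the tray, is not meant. The rotor is at (245,277). Next I move over the tray for wrist views.

```bash
cat >> h.py <<'E'
def go(pos,yaw):
    "fractions for target tcp pos & yaw(deg) of tool x, tool down"
    p,r,o=tcp(); T=R.from_matrix(np.array([[1,0,0],[0,-1,0],[0,0,-1.]])); T=R.from_euler('z',yaw,degrees=True)*T
    s=r.inv().apply(np.array(pos)-p)/.2; w=(r.inv()*T).as_rotvec()/np.pi
    print('go',np.round(s,4),np.round(w,4),'rows>=%.1f'%max(np.linalg.norm(s)*.2/.0417,np.linalg.norm(w)*180/7.16))
def state():
    p,r,o=tcp(); m=r.as_matrix(); print('t%.2f'%o['t'],'p',np.round(p,4),'yaw%.2f'%np.degrees(np.arctan2(m[1,0],m[0,0])),'tilt',np.round(m[:2,2],4),'F',np.round(o['contact_force'],1),'M',np.round(o['torque'],2),'g%.3f'%o['gripper_width'])
E
python3 - <<'E'
from h import *
np.set_printoptions(precision=4,suppress=True)
p,r,o=tcp(); K,d,E=cal('wrist'); Rm=E[:3,:3]; c=-Rm.T@E[:3,3]
print('cam in tool',r.inv().apply(c-p),'axes',r.inv().as_matrix()@Rm.T, K, d)
go([.50,-.16,.36],0); go([.40,-.36,.3],0)
E
```

```text
cam in tool [ 0.069   0.0009 -0.1417] axes [[-0.0008 -0.9625 -0.2712]
 [ 1.     -0.0008 -0.    ]
 [-0.0002 -0.2712  0.9625]] [[413.5503   0.     316.5526]
 [  0.     413.5503 244.0635]
 [  0.       0.       1.    ]] [-0.0823  0.      0.      0.      0.    ]
go [ 1.9268 -1.5926 -0.6434] [0.    0.    0.139] rows>=12.4
go [ 1.0507 -0.898  -0.3434] [0.    0.    0.139] rows>=6.8
```

>>> jog_arm:
  plan:
    - {"x":1,"y":-0.85,"z":-0.3,"wz":0.139}
    - {"x":1,"y":-0.85,"z":-0.3,"wz":0.139}
    - {"x":1,"y":-0.85,"z":-0.3,"wz":0.139}
    - {"x":1,"y":-0.85,"z":-0.3,"wz":0.139}
    - {"x":1,"y":-0.85,"z":-0.3,"wz":0.139}
    - {"x":1,"y":-0.85,"z":-0.3,"wz":0.139}
    - {"x":1,"y":-0.85,"z":-0.3,"wz":0.139}
    - {"x":1,"y":-0.85,"z":-0.3,"wz":0.139}
  hand: 1

```text
invalid input at $.plan[0]: expected keys x, y, z, wx, wy, wz
```

```bash
python3 - <<'E'
from h import *
state(); go([.60,-.16,.25],0)
E
```

```text
t0.80 p [ 0.2856 -0.6116  0.2313] yaw25.03 tilt [ 0. -0.] F [-0.4 -0.1  0.1] M [ 0.    0.04 -0.05] g1.001
go [ 2.3799 -1.3811 -0.0934] [0.    0.    0.139] rows>=13.2
```

>>> jog_arm:
  plan:
    - {"x":1,"y":-0.7,"z":-0.2,"wx":0,"wy":0,"wz":0.139}
    - {"x":1,"y":-0.7,"z":-0.2,"wx":0,"wy":0,"wz":0.139}
    - {"x":1,"y":-0.7,"z":-0.2,"wx":0,"wy":0,"wz":0.139}
    - {"x":1,"y":-0.7,"z":-0.2,"wx":0,"wy":0,"wz":0.139}
    - {"x":1,"y":-0.7,"z":-0.2,"wx":0,"wy":0,"wz":0.139}
    - {"x":1,"y":-0.7,"z":-0.2,"wx":0,"wy":0,"wz":0.139}
    - {"x":1,"y":-0.7,"z":-0.2,"wx":0,"wy":0,"wz":0.139}
  hand: 1

```text
t: 1.38
eef_pos: [0.4141, -0.3922, 0.273]
tool_rot: [-0.001, 1.0, 0.006, 0.002]
contact_force: [1.0, -0.3, -0.3]
gripper_width: 1.001
```

```bash
python3 - <<'E'
from h import *
state(); go([.60,-.16,.25],0)
E
```

```text
t1.38 p [ 0.4141 -0.3922  0.273 ] yaw0.70 tilt [0.0047 0.0023] F [ 1.  -0.3 -0.3] M [ 0.03 -0.03  0.01] g1.001
go [ 0.9434 -1.1492  0.122 ] [-0.0007 -0.0015  0.0039] rows>=7.2
```

>>> jog_arm:
  plan:
    - {"x":0.94,"y":-1,"z":0.12,"wx":0,"wy":0,"wz":0.004}
    - {"x":0.94,"y":-1,"z":0.12,"wx":0,"wy":0,"wz":0.004}
    - {"x":0.94,"y":-1,"z":0.12,"wx":0,"wy":0,"wz":0.004}
    - {"x":0.94,"y":-1,"z":0.12,"wx":0,"wy":0,"wz":0.004}
    - {"x":0.94,"y":-1,"z":0.12,"wx":0,"wy":0,"wz":0.004}
    - {"x":0.94,"y":-1,"z":0.12,"wx":0,"wy":0,"wz":0.004}
    - {"x":0.94,"y":-1,"z":0.12,"wx":0,"wy":0,"wz":0.004}
    - {"x":0.94,"y":-1,"z":0.12,"wx":0,"wy":0,"wz":0.004}
    - {"x":0.94,"y":-1,"z":0.12,"wx":0,"wy":0,"wz":0.004}
    - {"x":0.94,"y":-1,"z":0.12,"wx":0,"wy":0,"wz":0.004}

```text
t: 2.22
eef_pos: [0.5993, -0.1907, 0.2501]
tool_rot: [-0.001, 1.0, -0.0, 0.002]
contact_force: [0.0, -0.3, -0.3]
gripper_width: 0.997
```

```bash
python3 - <<'E'
from h import *
state(); c=cal('wrist'); im=save('wrist','w1.png'); cv2.imwrite('pics/w1v.png',cv2.resize(im[:,:,::-1],(800,600)))
np.savez('w1.npz',K=c[0],d=c[1],E=c[2])
for th,z in [('key_a',0.004),('tray',0)]:
    for d in finder.place_of('wrist',th): print(th,round(d['confidence'],2),np.round(d['location']),ray('wrist',d['location'],z,c))
E
```

```text
t2.22 p [ 0.5993 -0.1907  0.2501] yaw-0.04 tilt [0.0039 0.0017] F [ 0.  -0.3 -0.3] M [-0.03  0.01 -0.01] g0.997
key_a 0.96 [276. 235.] [ 0.5691986  -0.15146877  0.004     ]
key_a 0.83 [388. 227.] [ 0.57755418 -0.26001831  0.004     ]
key_a 0.65 [507. 164.] [ 0.63839778 -0.37074946  0.004     ]
key_a 0.61 [186. 260.] [ 0.54384826 -0.0617377   0.004     ]
```

View pics/w1v.png

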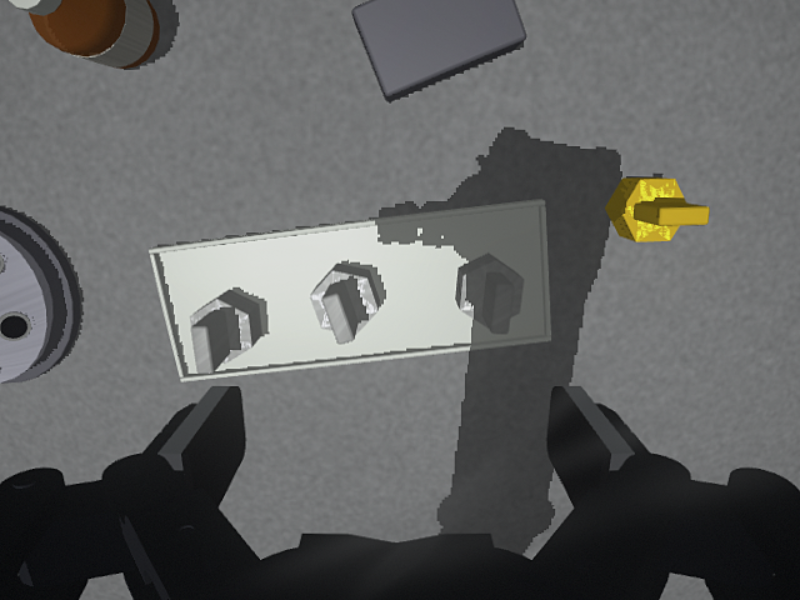

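```bash
cat > fit.py <<'E'
from h import *
from scipy.optimize import minimize
def seg(a,b,n=25): return np.linspace(a,b,n)
def poly(P): return np.vstack([seg(P[i],P[(i+1)%len(P)]) for i in range(len(P))])
def hexa(af,z,off=0): 
    a=np.radians(np.arange(6)*60+off); r=af/np.sqrt(3); return np.c_[r*np.cos(a),r*np.sin(a),np.full(6,z)]
def keymodel(z0=0.004):
    pl=np.array([[17,6,70],[-17,6,70],[-17,-6,70],[17,-6,70]])/1e3
    m=np.vstack([poly(pl),poly(pl),poly(hexa(.044,.030))]); return m+[0,0,z0]
def dt(im):
    g=cv2.GaussianBlur(cv2.cvtColor(im,cv2.COLOR_RGB2GRAY),(3,3),0)
    return cv2.distanceTransform(255-cv2.Canny(g,25,70),cv2.DIST_L2,5)
def fit(views,model,x0,rng=.012,yaws=np.arange(-30,31,3)):
    "views: list of (name,cal,dt); pose x,y,yaw deg"
    def cost(v):
        M=R.from_euler('z',v[2],degrees=True).apply(model)+[v[0],v[1],0]; c=0
        for n,k,D in views:
            p=proj(n,M,k).astype(np.float32); e=cv2.remap(D,p[:,0],p[:,1],cv2.INTER_LINEAR,borderValue=6)
            c+=np.minimum(e,5).mean()
        return c
    g=np.arange(-rng,rng+1e-6,.003); c=sorted((cost((x0[0]+a,x0[1]+b,y)),x0[0]+a,x0[1]+b,y) for a in g for b in g for y in yaws)
    best=None
    for k in c[:6]:
        s=minimize(cost,k[1:],method='Nelder-Mead',options=dict(initial_simplex=[k[1:],[k[1]+.002,k[2],k[3]],[k[1],k[2]+.002,k[3]],[k[1],k[2],k[3]+3]],xatol=1e-5))
        if best is None or s.fun<best.fun: best=s
    return best.x,best.fun
def draw(im,n,k,model,v):
    M=R.from_euler('z',v[2],degrees=True).apply(model)+[v[0],v[1],0]
    for p in proj(n,M,k): cv2.circle(im,tuple(int(round(q*8)) for q in p),2,(255,0,0),-1,shift=3)
E
python3 - <<'E'
from fit import *
im=cv2.imread('pics/w1.png')[:,:,::-1].copy(); z=np.load('w1.npz'); k=(z['K'],z['d'],z['E'])
D=dt(im); o=im.copy()
for x0 in [(.546,-.06),(.569,-.151),(.577,-.260)]:
    v,f=fit([('w',k,D)],keymodel(),x0); print(np.round(v,4),round(f,2)); draw(o,'w',k,keymodel(),v)
cv2.imwrite('pics/w1f.png',cv2.resize(o[150:320,110:450,::-1],(800,400),interpolation=cv2.INTER_CUBIC))
E
```

```text
[ 0.5482 -0.0618  0.067 ] 0.72
[ 0.5704 -0.1533 18.13  ] 0.65
[  0.5772  -0.2614 -18.8884] 2.31
```

View pics/w1f.png

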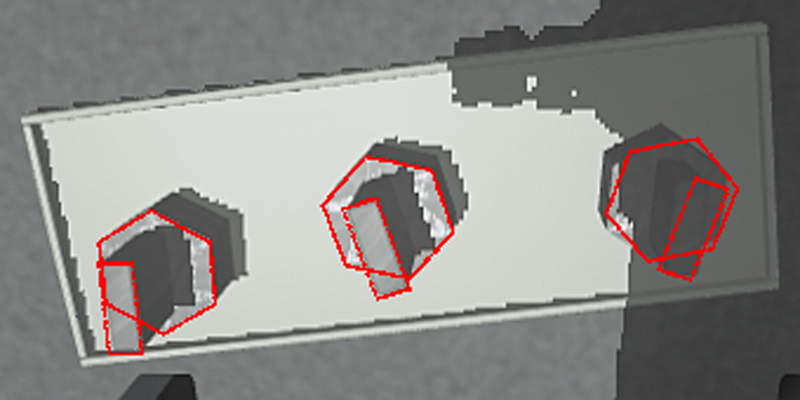

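>>> jog_arm:
  plan:
    - {"x":0,"y":-1,"z":0.0,"wx":0,"wy":0,"wz":0}
    - {"x":0,"y":-1,"z":0.0,"wx":0,"wy":0,"wz":0}
    - {"x":0,"y":-1,"z":0.0,"wx":0,"wy":0,"wz":0}
    - {"x":0,"y":-1,"z":0,"wx":0,"wy":0,"wz":0}
    - {"x":0,"y":-1,"z":0,"wx":0,"wy":0,"wz":0}
    - {"x":0,"y":-1,"z":0,"wx":0,"wy":0,"wz":0}

```text
t: 2.87
eef_pos: [0.5989, 0.0163, 0.2515]
tool_rot: [-0.003, 1.0, 0.003, 0.003]
contact_force: [0.6, 0.3, 0.2]
gripper_width: 1.002
```

>>> jog_arm:
  plan:
    - {"x":0,"y":-0.6,"z":0.0,"wx":0,"wy":0,"wz":0}
    - {"x":0,"y":-0.6,"z":0.0,"wx":0,"wy":0,"wz":0}
    - {"x":0,"y":-0.6,"z":0.0,"wx":0,"wy":0,"wz":0}
    - {"x":0,"y":-0.6,"z":0,"wx":0,"wy":0,"wz":0}
    - {"x":0,"y":-0.6,"z":0,"wx":0,"wy":0,"wz":0}
    - {"x":0,"y":-0.6,"z":0,"wx":0,"wy":0,"wz":0}
    - {"x":0,"y":-0.6,"z":0,"wx":0,"wy":0,"wz":0}

```text
t: 3.45
eef_pos: [0.5985, 0.1336, 0.2522]
tool_rot: [-0.002, 1.0, 0.001, 0.003]
contact_force: [-0.1, -0.7, -0.6]
gripper_width: 1.0
```

```bash
python3 - <<'E'
from fit import *
state(); k=cal('wrist'); im=save('wrist','w2.png'); np.savez('w2.npz',K=k[0],d=k[1],E=k[2])
for d in finder.place_of('wrist','nut_base'): print(round(d['confidence'],2),np.round(d['location']),ray('wrist',d['location'],.068,k))
th=np.radians(np.arange(0,360,4)); c=np.c_[np.cos(th),np.sin(th),0*th]
m=np.vstack([poly(hexa(.022,.084)),poly(hexa(.024,.080)),c*.029+[0,0,.068]])
D=dt(im); o=im.copy()
for x0 in [(.56,.143)]:
    v,f=fit([('w',k,D)],m,x0); print(np.round(v,4),round(f,2)); draw(o,'w',k,m,v)
x,y=np.round(proj('w',[[v[0],v[1],.08]],k)[0]).astype(int)
s=np.hstack([im[y-90:y+90,x-90:x+90],o[y-90:y+90,x-90:x+90]])
cv2.imwrite('pics/w2f.png',cv2.resize(s[:,:,::-1],(800,400),interpolation=cv2.INTER_CUBIC))
E
```

```text
t3.45 p [0.5985 0.1336 0.2522] yaw0.15 tilt [0.0055 0.0046] F [-0.1 -0.7 -0.6] M [-0.04 -0.04  0.02] g1.000
0.79 [309. 254.] [0.56864579 0.14014807 0.068     ]
[  0.5687   0.1401 -14.9599] 0.54
```

View pics/w2f.png

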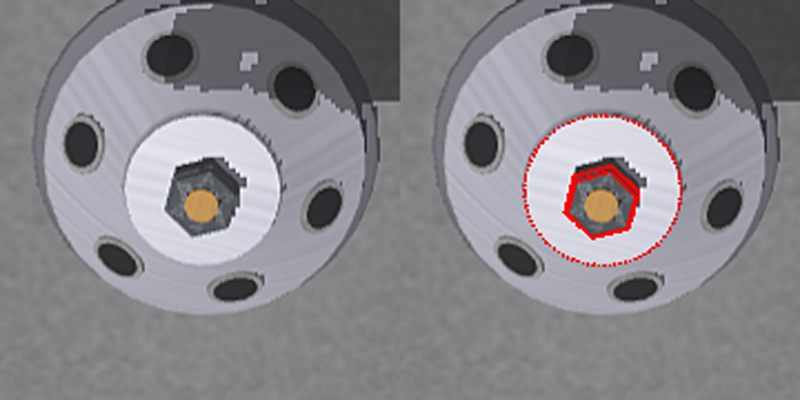

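```bash
python3 - <<'E'
from h import *
state(); print(np.round(tcp()[2]['q'],2)); go([.5482,-.0618,.12],0)
E
```

```text
t3.55 p [0.5985 0.1338 0.2522] yaw0.14 tilt [0.0055 0.005 ] F [-0.3 -0.7 -1.5] M [-0.05 -0.02 -0.  ] g1.001
[-0.15  0.36 -0.22  1.68  0.08  1.1  -1.96]
go [-0.2576  0.9807  0.6548] [-0.0016 -0.0018  0.0008] rows>=5.8
```

>>> jog_arm:
  plan:
    - {"x":-0.258,"y":0.98,"z":0.6,"wx":-0.0016,"wy":-0.0018,"wz":0.001}
    - {"x":-0.258,"y":0.98,"z":0.65,"wx":-0.0016,"wy":-0.0018,"wz":0.001}
    - {"x":-0.258,"y":0.98,"z":0.65,"wx":-0.0016,"wy":-0.0018,"wz":0.001}
    - {"x":-0.258,"y":0.98,"z":0.65,"wx":-0.0016,"wy":-0.0018,"wz":0.001}
    - {"x":-0.258,"y":0.98,"z":0.65,"wx":-0.0016,"wy":-0.0018,"wz":0.001}
    - {"x":-0.258,"y":0.98,"z":0.65,"wx":-0.0016,"wy":-0.0018,"wz":0.001}
    - {"x":-0.258,"y":0.98,"z":0.65,"wx":-0.0016,"wy":-0.0018,"wz":0.001}
    - {"x":-0.258,"y":0.98,"z":0.65,"wx":-0.0016,"wy":-0.0018,"wz":0.001}
    - {"x":-0.258,"y":0.98,"z":0.65,"wx":-0.0016,"wy":-0.0018,"wz":0.001}
    - {"x":-0.258,"y":0.98,"z":0.65,"wx":-0.0016,"wy":-0.0018,"wz":0.001}
  hand: 0

```text
t: 4.38
eef_pos: [0.5491, -0.0607, 0.1218]
tool_rot: [-0.0, 1.0, 0.0, 0.001]
contact_force: [0.6, 0.3, 0.1]
gripper_width: 0.5
```

```bash
python3 - <<'E'
from h import *
state(); go([.5482,-.0618,.042],0)
E
```

```text
t4.38 p [ 0.5491 -0.0607  0.1218] yaw0.02 tilt [0.0018 0.0005] F [0.6 0.3 0.1] M [ 0.05 -0.02  0.01] g0.500
go [-0.0054  0.0057  0.3992] [-0.0002 -0.0006  0.0001] rows>=1.9
```

Descend, then close.

>>> jog_arm:
  plan:
    - {"x":-0.005,"y":0.005,"z":0.2,"wx":0,"wy":0,"wz":0}
    - {"x":-0.005,"y":0.005,"z":0.35,"wx":0,"wy":0,"wz":0}
    - {"x":-0.005,"y":0.005,"z":0.4,"wx":0,"wy":0,"wz":0}
    - {"x":-0.005,"y":0.005,"z":0.4,"wx":0,"wy":0,"wz":0}
    - {"x":-0.005,"y":0.005,"z":0.4,"wx":0,"wy":0,"wz":0}

```text
t: 4.8
eef_pos: [0.549, -0.0608, 0.0426]
tool_rot: [-0.0, 1.0, 0.001, 0.001]
contact_force: [1.5, 0.6, -0.2]
gripper_width: 0.499
```

>>> jog_arm:
  plan:
    - {"x":0,"y":0,"z":0,"wx":0,"wy":0,"wz":0}
    - {"x":0,"y":0,"z":0,"wx":0,"wy":0,"wz":0}
    - {"x":0,"y":0,"z":0,"wx":0,"wy":0,"wz":0}
    - {"x":0,"y":0,"z":0,"wx":0,"wy":0,"wz":0}
    - {"x":0,"y":0,"z":0,"wx":0,"wy":0,"wz":0}
    - {"x":0,"y":0,"z":0,"wx":0,"wy":0,"wz":0}
    - {"x":0,"y":0,"z":0,"wx":0,"wy":0,"wz":0}
  hand: -1
  grip_force: 100

```text
t: 5.38
eef_pos: [0.5507, -0.0607, 0.0446]
tool_rot: [-0.0, 1.0, 0.001, 0.003]
contact_force: [0.3, 1.3, 6.0]
gripper_width: 0.121
```

```bash
python3 - <<'E'
from h import *
state(); go([.5687,.1401,.16],-15)
E
```

```text
t5.38 p [ 0.5507 -0.0607  0.0446] yaw0.10 tilt [0.0061 0.0008] F [0.3 1.3 6. ] M [0.09 0.1  0.02] g0.121
go [ 0.0952 -1.0042 -0.5756] [-0.0005 -0.0019  0.0839] rows>=5.6
```

>>> jog_arm:
  plan:
    - {"x":0,"y":0,"z":-0.15,"wx":0,"wy":0,"wz":0}
    - {"x":0,"y":0,"z":-0.35,"wx":0,"wy":0,"wz":0}
    - {"x":0.1,"y":-0.2,"z":-0.6,"wx":0,"wy":-0.002,"wz":0.02}
    - {"x":0.1,"y":-0.4,"z":-0.6,"wx":0,"wy":-0.002,"wz":0.05}
    - {"x":0.1,"y":-0.6,"z":-0.6,"wx":0,"wy":-0.002,"wz":0.084}
    - {"x":0.1,"y":-0.8,"z":-0.6,"wx":0,"wy":-0.002,"wz":0.084}
    - {"x":0.1,"y":-1,"z":-0.6,"wx":0,"wy":-0.002,"wz":0.084}
    - {"x":0.1,"y":-1,"z":-0.6,"wx":0,"wy":-0.002,"wz":0.084}
    - {"x":0.1,"y":-1,"z":-0.6,"wx":0,"wy":-0.002,"wz":0.084}
    - {"x":0.1,"y":-1,"z":-0.6,"wx":0,"wy":-0.002,"wz":0.084}

```text
t: 6.22
eef_pos: [0.5693, 0.1403, 0.1653]
tool_rot: [-0.001, 0.992, -0.129, -0.0]
contact_force: [-0.5, -0.3, -0.7]
gripper_width: 0.121
```

```bash
python3 - <<'E'
from h import *
state(); go([.5711,.1395,.16],-15); k=cal('wrist'); im=save('wrist','w3.png'); np.savez('w3.npz',K=k[0],d=k[1],E=k[2]);state()
p=[int(x) for x in proj('w',[[.5687,.1401,.09]],k)[0]]; print(p)
cv2.imwrite('pics/w3v.png',cv2.resize(im[:,:,::-1],(800,600)))
E
```

```text
t6.22 p [0.5693 0.1403 0.1653] yaw-14.88 tilt [0.0002 0.0018] F [-0.5 -0.3 -0.7] M [-0.08 -0.01 -0.01] g0.121
go [0.0096 0.0017 0.0266] [-0.0006  0.0001  0.0007] rows>=0.1
t6.27 p [0.5696 0.1385 0.1652] yaw-15.04 tilt [-0.     0.001] F [ 0.3 -0.1 -1.8] M [-0.03 -0.03  0.02] g0.121
[316, 259]
```

View pics/w3v.png

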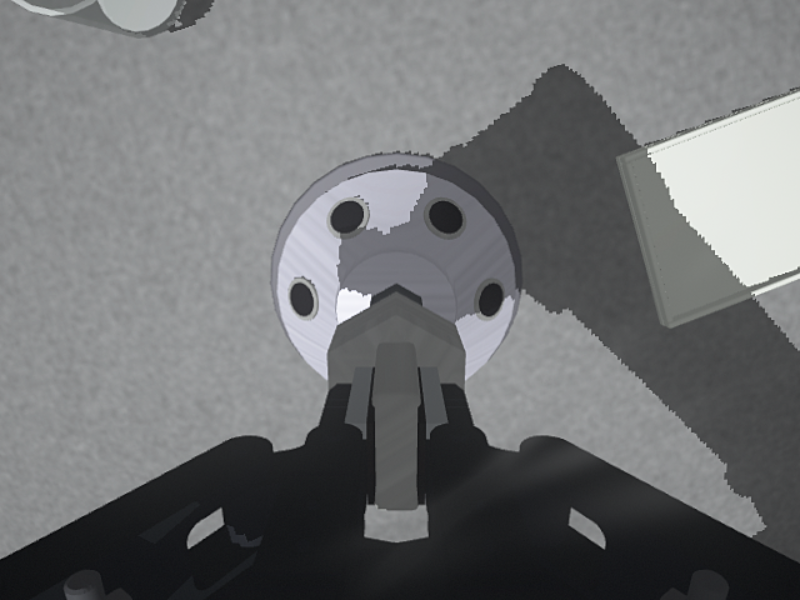

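```bash
cat > held.py <<'E'
from fit import *
def held(imf,npz,p,yaw,out=None,zs=np.arange(.030,.0451,.002)):
    im=cv2.imread(imf)[:,:,::-1].copy(); z=np.load(npz); k=(z['K'],z['d'],z['E']); D=dt(im)
    pl=np.array([[17,6,70],[-17,6,70],[-17,-6,70],[17,-6,70]])/1e3; h=hexa(.044,.030); b=hexa(.044,0)
    m=np.vstack([poly(pl),seg(h[5],h[0]),seg(h[0],h[1]),seg(h[5],b[5]),seg(h[0],b[0]),seg(h[1],b[1]),seg(b[5],b[0]),seg(b[0],b[1])])
    best=min(((lambda r:(r[1],zz,r[0]))(fit([('w',k,D)],m+[0,0,p[2]-zz],p[:2],.006,np.array([yaw-3,yaw,yaw+3]))) for zz in zs),key=lambda t:t[0])
    f,zz,v=best; off=R.from_euler('z',-yaw,degrees=True).apply([v[0]-p[0],v[1]-p[1],0])[:2]
    print('cost %.2f key z=tcp-%.3f off in yaw frame'%(f,zz),np.round(off,4),'dyaw %.2f'%(v[2]-yaw))
    if out: draw(im,'w',k,m+[0,0,p[2]-zz],v); cv2.imwrite(out,cv2.resize(im[200:440,200:440,::-1],(600,600)))
E
python3 - <<'E'
from held import *
held('pics/w3.png','w3.npz',[.5694,.1396,.1652],-15,'pics/w3f.png')
E
```

```text
cost 2.10 key z=tcp-0.044 off in yaw frame [-0.0029  0.0002] dyaw 0.23
```

View pics/w3f.png

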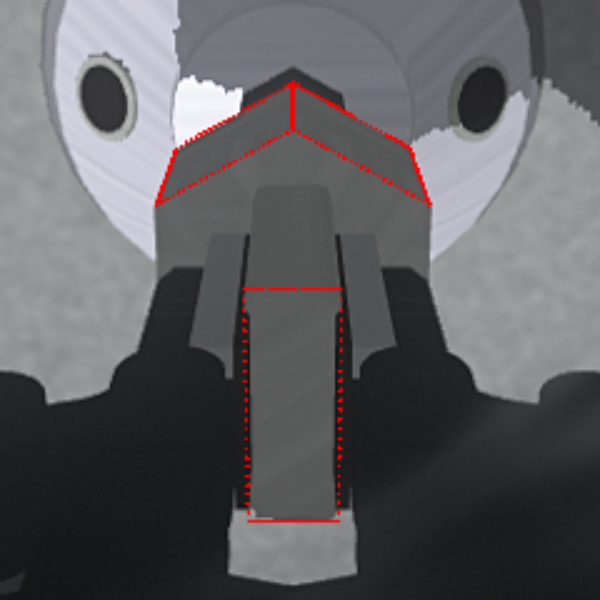

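```bash
python3 - <<'E'
from h import *
state(); go([.5713,.1394,.133],-15);go([.5713,.1394,.121],-15)
E
```

```text
t6.27 p [0.5696 0.1385 0.1652] yaw-15.04 tilt [-0.     0.001] F [ 0.3 -0.1 -1.8] M [-0.03 -0.03  0.02] g0.121
go [ 0.0072 -0.0064  0.1608] [-0.0003  0.0001 -0.0002] rows>=0.8
go [ 0.0073 -0.0064  0.2208] [-0.0003  0.0001 -0.0002] rows>=1.1
```

>>> jog_arm:
  plan:
    - {"x":0.007,"y":-0.006,"z":0.12,"wx":0,"wy":0,"wz":0}
    - {"x":0.007,"y":-0.006,"z":0.16,"wx":0,"wy":0,"wz":0}
    - {"x":0.007,"y":-0.006,"z":0.16,"wx":0,"wy":0,"wz":0}
    - {"x":0.007,"y":-0.006,"z":0.16,"wx":0,"wy":0,"wz":0}
    - {"x":0.007,"y":-0.006,"z":0.16,"wx":0,"wy":0,"wz":0}

```text
t: 6.68
eef_pos: [0.5716, 0.1386, 0.1338]
tool_rot: [-0.001, 0.991, -0.131, 0.0]
contact_force: [-0.7, 0.1, -1.9]
gripper_width: 0.12
```

```bash
python3 - <<'E'
from h import *
state(); go([.5713,.1394,.121],-15)
E
```

```text
t6.68 p [0.5716 0.1386 0.1338] yaw-15.10 tilt [0.0005 0.0009] F [-0.7  0.1 -1.9] M [ 0.04 -0.   -0.03] g0.120
go [-0.0027 -0.0032  0.0639] [-0.0003 -0.0001 -0.0006] rows>=0.3
```

>>> jog_arm:
  plan:
    - {"x":-0.001,"y":-0.003,"z":0.02,"wx":0,"wy":0,"wz":0}
    - {"x":-0.001,"y":-0.003,"z":0.035,"wx":0,"wy":0,"wz":0}
    - {"x":-0.001,"y":-0.003,"z":0.05,"wx":0,"wy":0,"wz":0}
    - {"x":-0.001,"y":-0.003,"z":0.065,"wx":0,"wy":0,"wz":0}
    - {"x":-0.001,"y":-0.003,"z":0.065,"wx":0,"wy":0,"wz":0}

```text
t: 7.1
eef_pos: [0.5712, 0.1392, 0.1201]
tool_rot: [-0.0, 0.991, -0.131, -0.0]
contact_force: [-0.4, 0.5, -1.6]
gripper_width: 0.125
```

```bash
python3 - <<'E'
from h import *
state(); go([.5713,.1394,.109],-15)
E
```

```text
t7.10 p [0.5712 0.1392 0.1201] yaw-15.09 tilt [-0.0005  0.0006] F [-0.4  0.5 -1.6] M [ 0.02  0.01 -0.  ] g0.125
go [ 0.0005 -0.001   0.0555] [-0.0002  0.0002 -0.0005] rows>=0.3
```

>>> jog_arm:
  plan:
    - {"x":0,"y":0,"z":0.02,"wx":0,"wy":0,"wz":0}
    - {"x":0,"y":0,"z":0.035,"wx":0,"wy":0,"wz":0}
    - {"x":0,"y":0,"z":0.045,"wx":0,"wy":0,"wz":0}
    - {"x":0,"y":0,"z":0.056,"wx":0,"wy":0,"wz":0}
    - {"x":0,"y":0,"z":0.065,"wx":0,"wy":0,"wz":0}
    - {"x":0,"y":0,"z":0.065,"wx":0,"wy":0,"wz":0}

```text
t: 7.6
eef_pos: [0.5712, 0.1392, 0.1086]
tool_rot: [-0.0, 0.991, -0.131, -0.0]
contact_force: [-6.4, -2.0, 12.5]
gripper_width: 0.125
```

```bash
python3 - <<'E'
from h import *
state()
E
```

```text
t7.60 p [0.5712 0.1392 0.1086] yaw-15.10 tilt [-0.0006  0.0004] F [-6.4 -2.  12.5] M [-0.37  1.36  0.04] g0.125
```

```bash
cat >> h.py <<'E'
NUT=np.array([.5687,.1401])
def gon(off,z,yaw):
    "target so that a key with offset off (yaw frame, key minus tcp) is over the nut"
    o=R.from_euler('z',yaw,degrees=True).apply([off[0],off[1],0])[:2]; t=NUT-o; go([t[0],t[1],z],yaw)
E
python3 - <<'E'
from h import *
for y in (-7,1,5): gon((-.0026,0),.1085,y)
E
```

```text
go [-0.0002 -0.0028  0.0008] [-0.0001  0.0002 -0.045 ] rows>=1.1
go [-0.0005 -0.0046  0.0008] [-0.0001  0.0002 -0.0895] rows>=2.2
go [-0.0008 -0.0055  0.0008] [-1.000e-04  2.000e-04 -1.117e-01] rows>=2.8
```

>>> jog_arm:
  plan:
    - {"x":0,"y":-0.001,"z":0.003,"wx":0,"wy":0,"wz":-0.022}
    - {"x":0,"y":-0.003,"z":0.003,"wx":0,"wy":0,"wz":-0.045}
    - {"x":0,"y":-0.004,"z":0.003,"wx":0,"wy":0,"wz":-0.068}
    - {"x":0,"y":-0.005,"z":0.003,"wx":0,"wy":0,"wz":-0.09}
    - {"x":0,"y":-0.0055,"z":0.003,"wx":0,"wy":0,"wz":-0.112}
    - {"x":0,"y":-0.0055,"z":0.003,"wx":0,"wy":0,"wz":-0.112}
    - {"x":0,"y":-0.0055,"z":0.003,"wx":0,"wy":0,"wz":-0.112}

```text
t: 8.18
eef_pos: [0.5711, 0.1411, 0.1087]
tool_rot: [-0.001, 0.999, 0.044, -0.001]
contact_force: [-3.9, 0.6, 5.3]
gripper_width: 0.123
```

```bash
python3 - <<'E'
from h import *
state(); k=cal('wrist'); im=save('wrist','w4.png'); np.savez('w4.npz',K=k[0],d=k[1],E=k[2]);state()
E
```

```text
t8.18 p [0.5711 0.1411 0.1087] yaw5.06 tilt [-0.0011  0.0014] F [-3.9  0.6  5.3] M [ 0.25  0.86 -0.17] g0.123
t8.23 p [0.571  0.1411 0.1087] yaw5.05 tilt [-0.0011  0.0013] F [-3.3  0.1  5.5] M [ 0.23  0.84 -0.19] g0.123
```

```bash
python3 - <<'E'
from h import *
for y in (10,15): gon((-.0026,0),.1085,y)
E
```

```text
go [0.0009 0.0028 0.001 ] [-0.0005  0.0003 -0.0275] rows>=0.7
go [0.0007 0.0017 0.001 ] [-0.0005  0.0003 -0.0553] rows>=1.4
```

>>> jog_arm:
  plan:
    - {"x":0,"y":-0.001,"z":0.002,"wx":0,"wy":0,"wz":-0.02}
    - {"x":0,"y":-0.002,"z":0.002,"wx":0,"wy":0,"wz":-0.04}
    - {"x":0,"y":-0.002,"z":0.002,"wx":0,"wy":0,"wz":-0.06}

```text
t: 8.48
eef_pos: [0.5709, 0.1416, 0.1087]
tool_rot: [-0.001, 0.99, 0.139, -0.001]
contact_force: [-2.4, 0.9, 2.9]
gripper_width: 0.122
```

```bash
python3 - <<'E'
from h import *
state()
E
```

```text
t8.48 p [0.5709 0.1416 0.1087] yaw15.93 tilt [-0.0013  0.0016] F [-2.4  0.9  2.9] M [ 0.12  0.5  -0.51] g0.122
```

```bash
python3 - <<'E'
from h import *
for y in (20,25.5): gon((-.0026,0),.1083,y)
E
```

```text
go [0.0003 0.0034 0.0021] [-0.0006  0.0003 -0.0226] rows>=0.6
go [0.0002 0.0021 0.0021] [-0.0006  0.0002 -0.0532] rows>=1.3
```

>>> jog_arm:
  plan:
    - {"x":0,"y":0,"z":0.003,"wx":0,"wy":0,"wz":-0.02}
    - {"x":0,"y":-0.001,"z":0.003,"wx":0,"wy":0,"wz":-0.04}
    - {"x":0,"y":-0.001,"z":0.003,"wx":0,"wy":0,"wz":-0.054}
    - {"x":0,"y":-0.001,"z":0.003,"wx":0,"wy":0,"wz":-0.054}
    - {"x":0,"y":-0.001,"z":0.003,"wx":0,"wy":0,"wz":-0.054}

```text
t: 8.9
eef_pos: [0.5707, 0.1421, 0.1087]
tool_rot: [-0.001, 0.975, 0.221, -0.0]
contact_force: [-3.4, -0.5, 4.5]
gripper_width: 0.126
```

```bash
python3 - <<'E'
from held import *
state(); p,r,o=tcp(); k=cal('wrist'); im=save('wrist','w5.png'); np.savez('w5.npz',K=k[0],d=k[1],E=k[2]);state()
m=r.as_matrix(); held('pics/w5.png','w5.npz',p,np.degrees(np.arctan2(m[1,0],m[0,0])),'pics/w5f.png')
E
```

```text
t8.90 p [0.5707 0.1421 0.1087] yaw25.56 tilt [-0.0014  0.0021] F [-3.4 -0.5  4.5] M [ 0.07  0.7  -0.23] g0.126
t8.95 p [0.5707 0.1421 0.1087] yaw25.56 tilt [-0.0015  0.002 ] F [-3.4 -0.3  5.9] M [-0.    0.74 -0.23] g0.122
cost 1.66 key z=tcp-0.044 off in yaw frame [-0.0032 -0.0008] dyaw -0.39
```

View pics/w5f.png

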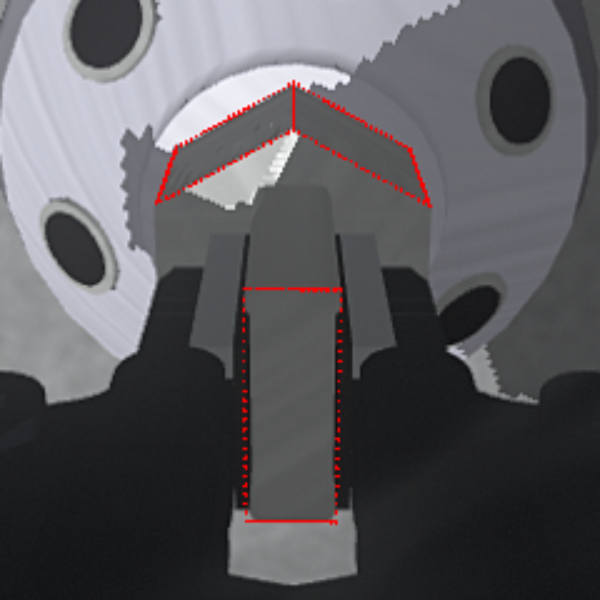

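Key hasn't slipped and is down on the shoulder. Before deciding that it fits rather than being the wide one, I'll back off into the play and check that the moment vanishes, then re-engage.

>>> jog_arm:
  plan:
    - {"x":0,"y":0.001,"z":0.001,"wx":0,"wy":0,"wz":0.03}
    - {"x":0,"y":0.002,"z":0.001,"wx":0,"wy":0,"wz":0.055}
    - {"x":0,"y":0.002,"z":0.001,"wx":0,"wy":0,"wz":0.055}
    - {"x":0,"y":0.002,"z":0.001,"wx":0,"wy":0,"wz":0.055}
    - {"x":0,"y":0.002,"z":0.001,"wx":0,"wy":0,"wz":0.055}
    - {"x":0,"y":0.002,"z":0.001,"wx":0,"wy":0,"wz":0.055}

```text
t: 9.45
eef_pos: [0.5712, 0.1418, 0.1087]
tool_rot: [-0.001, 0.991, 0.137, -0.0]
contact_force: [0.9, 0.3, 2.0]
gripper_width: 0.125
```

```bash
python3 - <<'E'
from h import *
state(); gon((-.0026,0),.1083,25.5); gon((-.0026,0),.1083,13)
E
```

```text
t9.45 p [0.5712 0.1418 0.1087] yaw15.73 tilt [-0.0008  0.0021] F [0.9 0.3 2. ] M [ 0.1  -0.04 -0.  ] g0.125
go [-0.0017  0.0025  0.002 ] [-0.0007 -0.     -0.0543] rows>=1.4
go [-0.0015  0.0054  0.002 ] [-0.0007  0.0001  0.0152] rows>=0.4
```

Moment is zero in the play. Re-engage slowly, with a slight down push.

>>> jog_arm:
  plan:
    - {"x":-0.001,"y":0.001,"z":0.005,"wx":0,"wy":0,"wz":-0.02}
    - {"x":-0.001,"y":0.001,"z":0.005,"wx":0,"wy":0,"wz":-0.035}
    - {"x":-0.001,"y":0.001,"z":0.006,"wx":0,"wy":0,"wz":-0.042}
    - {"x":-0.001,"y":0.001,"z":0.006,"wx":0,"wy":0,"wz":-0.042}
    - {"x":-0.001,"y":0.001,"z":0.006,"wx":0,"wy":0,"wz":-0.042}

```text
t: 9.87
eef_pos: [0.5708, 0.142, 0.1087]
tool_rot: [-0.001, 0.979, 0.202, -0.0]
contact_force: [-6.0, -0.2, 10.8]
gripper_width: 0.12
```

>>> jog_arm:
  plan:
    - {"x":0,"y":0,"z":0.001,"wx":0,"wy":0,"wz":-0.006}
    - {"x":0,"y":0,"z":0.001,"wx":0,"wy":0,"wz":-0.012}
    - {"x":0,"y":0,"z":0.001,"wx":0,"wy":0,"wz":-0.015}
    - {"x":0,"y":0,"z":0.001,"wx":0,"wy":0,"wz":-0.015}
    - {"x":0,"y":0,"z":0.001,"wx":0,"wy":0,"wz":-0.015}
    - {"x":0,"y":0,"z":0.001,"wx":0,"wy":0,"wz":-0.015}

```text
t: 10.37
eef_pos: [0.5707, 0.1421, 0.1087]
tool_rot: [-0.001, 0.974, 0.225, -0.0]
contact_force: [-1.6, 0.8, 6.2]
gripper_width: 0.127
```

```bash
python3 - <<'E'
from h import *
state()
E
```

```text
t10.37 p [0.5707 0.1421 0.1087] yaw26.04 tilt [-0.0015  0.0027] F [-1.6  0.8  6.2] M [ 0.04  0.59 -0.4 ] g0.127
```

```bash
python3 - <<'E'
from h import *
state(); print(bot.hand_in())
E
```

```text
t10.37 p [0.5707 0.1421 0.1087] yaw26.04 tilt [-0.0015  0.0027] F [-1.6  0.8  6.2] M [ 0.04  0.59 -0.4 ] g0.127
the job is handed in; nothing more can be done
None
```

The first key I tried, the grey one in the tray nearest the rotor, fits the nut. I used it to loosen the nut by about 31° anticlockwise and handed the job in at 10.4 s with the key still gripped. The other two keys, the yellow look-alike and the other bench things were not touched.

**Seated home:** the tool stopped at 0.1087 m. Less the 0.0406 m grip height, that puts the key's underside at 0.068 m, the shoulder height. It was pressing down with about 6 N, and the tool was tilted about 0.2°.

**Fit and turn:** the turning moment was 0 in the play and about 0.4 N m when engaged, which matches the nut's stiffness and rules out the wide key. The key had not twisted in the jaws.

**Less certain:**
- The nut's turn is worked out from the tool turning 41° less about 10° of play. I could not see the nut under the key.
- While holding still, the moment read only 0.17 to 0.23 N m at two earlier stops. The back-off and re-engage test settled that.
- The camera fit put the key about 3 mm lower in the grip than the contact height did. I trusted the contact.

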